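# Clear the view and scan the jug's kiln ticket

## Robot

A 7-joint arm with a two-finger parallel gripper is mounted at the origin on the work surface. World frame = base frame: x ahead of the robot, y to its left, z up, the work surface at z = 0. Lengths are in m, angles in rad, forces in N, time in s.
With the tool pointing down it reaches from about 0.4 to 0.9 m from the base axis. Payload 5.5 kg.
Tool frame: the origin (TCP) lies at the very end of the fingers, on their centre line; the grasp point (between the pads) lies 19 mm behind it; z points along the fingers, y is the line along which they close (so a half turn about z gives the same grasp; the last joint's range is limited). The gripper opens to 92 mm and grips with 3 to 60 N. Pads are 19 mm wide; open, the fingers measure 130 mm over their backs; the gripper's body (75 mm by 190 mm) begins 47 mm behind the grasp point.
Start: joints at [-1.046, 0.501, -0.427, 1.55, 0.221, 1.138, -0.21], TCP at [0.168, 0.628, 0.227] pointing down, gripper open.
Joint ranges: [-2.88, 2.88], [-0.31, 2.03], [-1.54, 1.56], [0.2, 2.42], [-1.41, 4.55], [0.19, 2.02], [-2.57, 2.57]. Speed limits (rad/s): [2.57, 2.57, 3.14, 3.14, 3.14, 3.14, 3.14].

## Interface

Orientations are given as [roll, pitch, yaw] about the fixed x, y, z axes, in that order (R = Rz(yaw) Ry(pitch) Rx(roll)).
In Python, from station import manip gives the robot as it stands.
- The arm moves only by the shell command python3 -m creep 'ROWS' [OPENING]. ROWS is JSON, a list of rows, each a list of 2 entries, a list of its own where there are three numbers: the shift along the tool's x, y, z in cm, then the turn, a rotation vector about the tool's x, y, z in rad. A call has 1 to 5 rows; each row shifts and turns the commanded pose from where the row before left it, along the tool's axes as they then stand; what a row does not reach is not made up. A row lasts 1/8 s, in which the tool goes at most 62.5 mm and 10.7 degrees, less where a joint would pass 70% of its speed; a pose out of reach is approached as far as the arm can. A call with a gripper value outside its range is refused whole. OPENING is the opening, from 0 (shut) to 1 (fully open), set as the call begins (- or left out, the last holds). The fingers move at their own pace and stop on an object; the grip force is fixed at half the most. Time passes only in rows, so rows that do not move let the fingers close. It gives the time, the measured TCP pose, the force, the opening and the grip force at its end, in the units of the state.
- manip.observe(): the state, without advancing time (a new reading comes with each control period).
- manip.read_camera(name): name is "scene" or "top"; returns (picture, depth): 480x640x3 uint8, red, green, blue; 480x640 float32, m along the optical axis (not along the pixel's ray), 0 where there is no reading.
- manip.camera_model(name): a dict with "camera_matrix" (3x3 intrinsics, pixels), "dist" ([k1, k2, p1, p2, k3] as OpenCV has them; the pictures are not rectified), "pose" (4x4, takes a point from camera to world coordinates). Camera axes: x right, y up, looking along -z (the intrinsics and any distortion apply to the point x, -y, -z); pixel columns grow to the right and rows downward; lengths in m; the calibration is good to about 2 mm. A picture is of the moment at which its call begins. camera_model takes no time and is no camera call.
- manip.finish_job(): hands the job in; it is judged then, once.
Trained networks look in the newest picture that a camera, given by its name, has taken for a name from the list of things; names that differ only in an ending like _2 or _b are one class to them, and where a whole thing is asked for, a point or a joint stands for the part that bears it (a point fixed in the world has none). Each returns a list of dicts, best first, with "score" (0 to 1); they miss things now and then, are a little off and sometimes report something else, mostly with a low value. They report only what shows in the picture. A call takes as long as a camera call. They do not tell look-alikes from the thing itself.
- manip.find_in(camera, query): "centre" ([x, y, z] in m, in world coordinates, good to about 4 mm: the middle of the surface that is visible of it).
The state is a dict: "time_s": time; "q": joint angles; "qd": joint speeds; "effort": joint torques, N m; "ee_pos": TCP position; "tcp_rot": TCP orientation; "wrist_force": force on the tool from outside, world axes, zero at the start; "torque": the same for the moment, N m; "width": finger opening in m; "gripper_force": force on a finger pad.
Only numpy, scipy, OpenCV 4.12 (cv2) and the standard library are available. Lean on these libraries where they do the work, as an engineer would, in place of code of your own. Each camera call takes 0.05 s, during which the arm holds its last target. There are 200 camera calls.

## Task

The glaze jar left standing in front of the jug's ticket hides it: stand that jar upright in the carton's empty cell, and let go. Then take the wand scanner from its rest, point it squarely at the middle of the jug's ticket from about 10 cm away and hold it still there for a full second, and lay it back on its rest the way it lay. Set things down without dropping them, scan no other ticket, do not touch the boards, the raw pots or their tickets, and leave everything else where it is.

Things in the scene. Friction and masses are not known exactly. Their poses are not given: they have to be found in the camera images.
- jar: The jar to put away: glaze jar, round, 90 mm tall, white body 54 mm across with a lid 58 mm across from 68 mm up to the top, 0.2 to 0.35 kg. Origin at the centre of its underside, z up. It stands on the table about 80 mm in front of the jug's ticket.
- carton: open cardboard carton, fixed, 208 x 208 mm, 52 mm tall walls 4 mm thick, with a cross divider making 2 x 2 cells about 98 mm wide, centres 50 mm from the carton's middle along its x and y. Floor 4 mm thick. Three cells hold jars. Origin under its centre.
- free_cell: thin paper disc (52 mm) on the floor of the carton's one empty cell, at the cell's centre; it cannot be moved. Origin on the cell floor, 4 mm above the table.
- jar_a: jar already in the carton, same as the loose one: glaze jar, round, 90 mm tall, white body 54 mm across with a lid 58 mm across from 68 mm up to the top, 0.2 to 0.35 kg. Origin at the centre of its underside, z up.
- jar_b: jar already in the carton, same as the loose one: glaze jar, round, 90 mm tall, white body 54 mm across with a lid 58 mm across from 68 mm up to the top, 0.2 to 0.35 kg. Origin at the centre of its underside, z up.
- jar_c: jar already in the carton, same as the loose one: glaze jar, round, 90 mm tall, white body 54 mm across with a lid 58 mm across from 68 mm up to the top, 0.2 to 0.35 kg. Origin at the centre of its underside, z up.
- scanner: wand scanner, 0.2 kg: straight level grey handle 175 mm long (x -90 to +85 mm), 34 mm wide, 30 mm tall, with a black head 52 mm wide at its +x end that points 40 deg downwards. Origin on the handle's underside, x along the handle to the head, z up.
- scanner_grip (a point): where to grip: inside the handle, 16 mm ahead of the scanner's origin and 15 mm above its underside, near its centre of mass, between the rest's two saddles.
- scanner_lens (a point): centre of the scanner's window, 128 mm ahead of the scanner's origin and 7 mm below its underside. x is the scanning beam's direction: forward and 40 deg down; y is the scanner's y.
- rest: grey charging rest, fixed: base 170 x 75 mm, two saddles 20 mm thick at x = -48 and +48 mm whose tops are 51 mm high, with cheeks up to 68 mm high and 48 mm apart. The handle lies level across both saddles between the cheeks, the head beyond the +x saddle; at home the scanner's origin is above the rest's origin. Origin under its centre.
- jug_board: The jug's board: plywood ware board 175 x 125 x 12 mm, fixed, carrying a pale raw-clay jug with a spout and a loop handle (80 mm wide, 130 mm tall) standing 35 mm behind the board's centre and, near the board's front edge, a leaning paper ticket with printed bars. Origin under the board's centre; +x runs from the ticket to the pot.
- bowl_board: The bowl's board: plywood ware board 175 x 125 x 12 mm, fixed, carrying a pale raw-clay open bowl (110 mm wide, 55 mm tall) standing 35 mm behind the board's centre and, near the board's front edge, a leaning paper ticket with printed bars. Origin under the board's centre; +x runs from the ticket to the pot.
- flask_board: The bottle's board: plywood ware board 175 x 125 x 12 mm, fixed, carrying a pale raw-clay bottle with a narrow neck (80 mm wide, 135 mm tall) standing 35 mm behind the board's centre and, near the board's front edge, a leaning paper ticket with printed bars. Origin under the board's centre; +x runs from the ticket to the pot.
- jug_board_ticket (a point): centre of the printed face of the jug's ticket (face 62 mm wide, 46 mm along the slope, centre 38 mm above the table, 57 mm in front of the board's centre). x points out of the face: towards the board's front and 40 deg above level; y is level, z runs up the slope.
- bowl_board_ticket (a point): centre of the printed face of the bowl's ticket (face 62 mm wide, 46 mm along the slope, centre 38 mm above the table, 57 mm in front of the board's centre). x points out of the face: towards the board's front and 40 deg above level; y is level, z runs up the slope.
- flask_board_ticket (a point): centre of the printed face of the bottle's ticket (face 62 mm wide, 46 mm along the slope, centre 38 mm above the table, 57 mm in front of the board's centre). x points out of the face: towards the board's front and 40 deg above level; y is level, z runs up the slope.
- sponge: yellow block sponge 110 x 70 x 34 mm, bystander. Origin under its centre.
- brush: brush lying flat, bystander. Origin under its middle, x along it.
- rib: flat wooden rib 100 x 45 x 6 mm, bystander. Origin under its centre.
There are look-alikes about, which are no part of the job. Leave any blue look-alike of the scanner alone.

How it is judged:
On the way, in this order (a step that is already met when the one before it is completed fails the run):
1. the jar stands upright in the carton's empty cell, released (horizontal distance between jar and free_cell below 0.03 m and height (world z) of jar below 0.01 m and angle between jar's own z axis and vertical below 0.1 rad and linear speed of jar below 0.02 m/s and contact force between the fingers and jar below 0.1 N), for 0.2 s.
2. the held scanner is pointed at the middle of the jug's ticket and held still for 0.8 s: beam axis within 18 mm of the middle each way, 60 to 150 mm away, within 0.35 rad of square (all of step 1 and x of jug_board_ticket in the frame of scanner_lens between 0.06 and 0.15 m and y of jug_board_ticket in the frame of scanner_lens between -0.018 and 0.018 m and z of jug_board_ticket in the frame of scanner_lens between -0.018 and 0.018 m and x of scanner_lens in the frame of jug_board_ticket above 0.03 m and angle between the x axis of scanner_lens and the x axis of jug_board_ticket, either way round below 0.35 rad and contact force between the fingers and scanner above 0.5 N and linear speed of scanner below 0.03 m/s and angular speed of scanner below 0.2 rad/s), for 0.8 s.
At the end, for the whole second after the job is handed in: The jar stands upright in the carton's empty cell (within 30 mm of its centre) and the scanner lies level on its rest as at first (origin within 20 mm along and 12 mm across, head at the +x end); both are at rest and released (all of step 1 and x of scanner in the frame of rest between -0.02 and 0.02 m and y of scanner in the frame of rest between -0.012 and 0.012 m and z of scanner in the frame of rest between 0.045 and 0.057 m and angle between scanner's own z axis and vertical below 0.1 rad and x of scanner_lens in the frame of rest above 0.05 m and linear speed of scanner below 0.02 m/s and contact force between the fingers and scanner below 0.1 N); the robot touches nothing.
It fails at once if the scanner is held still on the bowl's or the bottle's ticket ((x of bowl_board_ticket in the frame of scanner_lens between 0.06 and 0.15 m and y of bowl_board_ticket in the frame of scanner_lens between -0.018 and 0.018 m and z of bowl_board_ticket in the frame of scanner_lens between -0.018 and 0.018 m and x of scanner_lens in the frame of bowl_board_ticket above 0.03 m and angle between the x axis of scanner_lens and the x axis of bowl_board_ticket, either way round below 0.35 rad and contact force between the fingers and scanner above 0.5 N and linear speed of scanner below 0.03 m/s and angular speed of scanner below 0.2 rad/s) or (x of flask_board_ticket in the frame of scanner_lens between 0.06 and 0.15 m and y of flask_board_ticket in the frame of scanner_lens between -0.018 and 0.018 m and z of flask_board_ticket in the frame of scanner_lens between -0.018 and 0.018 m and x of scanner_lens in the frame of flask_board_ticket above 0.03 m and angle between the x axis of scanner_lens and the x axis of flask_board_ticket, either way round below 0.35 rad and contact force between the fingers and scanner above 0.5 N and linear speed of scanner below 0.03 m/s and angular speed of scanner below 0.2 rad/s)).
It fails at once if a board, a raw pot or a ticket is touched with more than 1 N (contact force between anything else and jug_board above 1 N or contact force between anything else and bowl_board above 1 N or contact force between anything else and flask_board above 1 N).
It fails at once if the jar or the scanner is dropped (falls free at over 0.5 m/s) ((linear speed of jar above 0.5 m/s and contact force between the fingers and jar below 0.05 N) or (linear speed of scanner above 0.5 m/s and contact force between the fingers and scanner below 0.05 N)).
It fails at once if a jar in the carton is tipped or lifted (angle between any of jar_a, jar_b, jar_c's own z axis and vertical above 0.25 rad or distance of any of jar_a, jar_b, jar_c from where it was at the start of the episode above 0.04 m).
It fails at once if a bystander on the table is moved by more than 30 mm (distance of any of sponge, brush, rib from where it was at the start of the episode above 0.03 m).
It also fails if it takes over 69 s, if anything falls off the work surface, if the arm or the gripper's body presses on something with over 40 N, if the wrist force passes 120 N, or if a joint passes its speed limit or range.

## Working session

There is one attempt and no reset: what is moved stays moved. The work goes in short steps, Python scripts to look and compute and a shell command to move; the robot and the scene stay as the last step left them, time stands still between calls to the robot, and variables do not carry over. Pictures are saved under pics/ and viewed, at most 10 in all, crops included, and the job is handed in when it is done.

```bash
mkdir -p pics; cat > h.py <<'E'
from station import manip
import numpy as np, cv2
from scipy.spatial.transform import Rotation as R
def cloud(name):
    pic,d=manip.read_camera(name); m=manip.camera_model(name)
    K=np.array(m["camera_matrix"],float); D=np.array(m["dist"],float)
    v,u=np.mgrid[0:480,0:640]
    p=cv2.undistortPoints(np.stack([u,v],-1).reshape(-1,1,2).astype(float),K,D).reshape(480,640,2)
    c=np.stack([p[...,0]*d,-p[...,1]*d,-d],-1); P=np.array(m["pose"])
    w=c@P[:3,:3].T+P[:3,3]; w[d<=0]=np.nan
    return pic,w
def pix(name,X):
    m=manip.camera_model(name);P=np.array(m["pose"]);c=(np.atleast_2d(X)-P[:3,3])@P[:3,:3]
    q,_=cv2.projectPoints((c*[1,-1,-1]).reshape(-1,1,3),np.zeros(3),np.zeros(3),np.array(m["camera_matrix"],float),np.array(m["dist"],float))
    return q.reshape(-1,2).round().astype(int)
E
python3 - <<'E'
from h import *
for n in("scene","top"):
    pic,w=cloud(n); cv2.imwrite(f"pics/{n}0.png",pic[...,::-1]); np.savez(f"{n}0.npz",pic=pic,w=w)
    for q in("jar","carton","free_cell","scanner","rest","jug_board","bowl_board","flask_board","jug_board_ticket","sponge","brush","rib"):
        print(n,q,[(np.round(r["centre"],3).tolist(),round(r["score"],2),pix(n,r["centre"])[0].tolist()) for r in manip.find_in(n,q)])
s=manip.observe();print(s["time_s"],s["ee_pos"],s["tcp_rot"])
E
```

```text
scene jar [([0.521, 0.098, 0.08], 0.94, [362, 204]), ([0.52, 0.278, 0.081], 0.77, [395, 172]), ([0.425, 0.296, 0.074], 0.75, [375, 157]), ([0.445, 0.392, 0.081], 0.7, [396, 143])]
scene carton [([0.529, 0.333, 0.03], 0.6, [404, 175]), ([0.468, -0.435, 0.013], 0.24, [231, 321])]
scene free_cell [([0.388, -0.034, 0.005], 0.56, [304, 222])]
scene scanner [([0.539, -0.618, 0.041], 0.92, [197, 383]), ([0.52, -0.419, 0.083], 0.78, [245, 317])]
scene rest [([0.466, -0.437, 0.016], 0.73, [230, 321])]
scene jug_board [([0.672, 0.078, 0.026], 0.78, [396, 244]), ([0.39, 0.107, 0.033], 0.52, [331, 192]), ([0.677, -0.26, 0.011], 0.15, [328, 322])]
scene bowl_board [([0.676, -0.082, 0.017], 0.97, [365, 280]), ([0.423, 0.295, 0.077], 0.36, [374, 157])]
scene flask_board [([0.516, -0.417, 0.078], 0.23, [245, 317]), ([0.671, 0.076, 0.024], 0.22, [395, 244])]
scene jug_board_ticket [([0.67, 0.077, 0.021], 0.71, [395, 244]), ([0.522, 0.279, 0.081], 0.49, [396, 172])]
scene sponge [([0.522, -0.417, 0.083], 0.7, [247, 317]), ([0.386, 0.103, 0.033], 0.64, [330, 192]), ([0.391, -0.035, 0.004], 0.31, [304, 
[... 571 characters left out ...]
08], 0.83, [444, 237]), ([0.53, -0.611, 0.04], 0.59, [521, 227]), ([0.41, 0.304, 0.094], 0.22, [134, 278])]
top rest [([0.475, -0.389, 0.013], 0.63, [428, 250])]
top jug_board [([0.642, 0.097, 0.012], 0.95, [231, 184]), ([0.667, -0.074, 0.018], 0.63, [300, 173])]
top bowl_board [([0.666, -0.077, 0.016], 0.76, [302, 174])]
top flask_board [([0.649, -0.233, 0.013], 0.81, [364, 181])]
top jug_board_ticket [([0.647, 0.099, 0.015], 0.73, [230, 182])]
top sponge [([0.382, 0.117, 0.028], 0.92, [221, 289])]
top brush [([0.385, -0.17, 0.017], 0.66, [340, 287])]
top rib [([0.384, -0.032, 0.006], 0.74, [284, 288])]
1.3 [0.16817169 0.62786829 0.22673047] [ 3.14155957e+00 -2.73998557e-05  2.87988980e+00]
```

View pics/scene0.png

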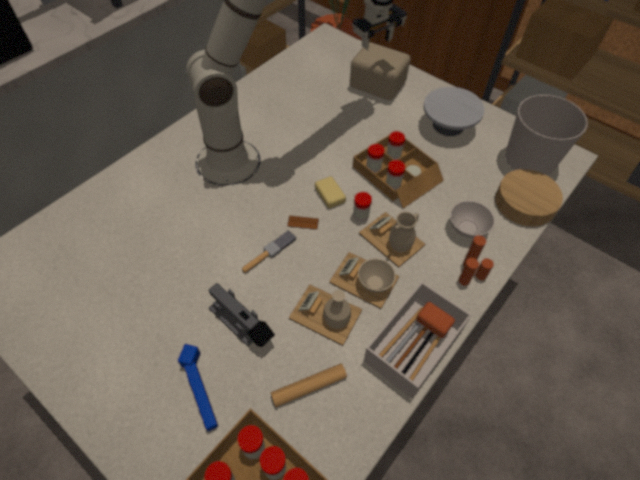

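View pics/top0.png

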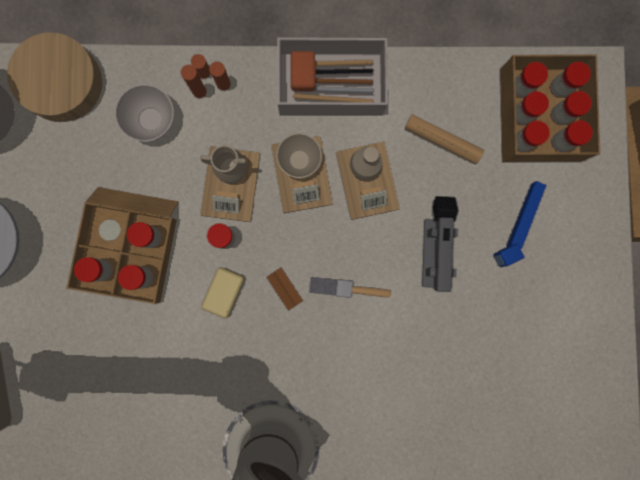

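Top picture: the loose jar is at (219,236), in front of the jug board (230,184). The carton is at (123,246), with its empty cell at (110,230). The grey scanner lies on its rest at (440,240) with its head up at (445,207). The look-alikes are the blue wand (520,225) and the second carton (550,105). The grey one fits because it lies on the saddles, and the jar fits because it's the only one standing in front of the jug's ticket.

```bash
python3 - <<'E'
from h import *
for n in("top","scene"):
    f=np.load(n+"0.npz");pic=f["pic"].astype(int);w=f["w"]
    x,y,z=w[...,0],w[...,1],w[...,2]
    red=(pic[...,0]>120)&(pic[...,1]<60)
    def box(a,b,c,d,e,g):return (x>a)&(x<b)&(y>c)&(y<d)&(z>e)&(z<g)
    for nm,c in (("jar",(.512,.107)),("A",(.51,.285)),("B",(.43,.40)),("C",(.415,.305))):
        k=box(c[0]-.05,c[0]+.05,c[1]-.05,c[1]+.05,.08,.12)&red
        p=w[k]; (cx,cy),r=cv2.minEnclosingCircle(p[:,:2].astype(np.float32)*1000)
        print(n,nm,len(p),"mean",p.mean(0).round(4),"circ",round(cx,1),round(cy,1),round(r,1))
    # free cell disc (white)
    k=box(.48,.6,.34,.46,-.01,.02)&(pic.min(-1)>130); print(n,"disc",k.sum(),w[k].mean(0) if k.any() else 0)
    # scanner handle top
    k=box(.36,.62,-.50,-.33,.072,.1); p=w[k]
    r=cv2.minAreaRect(p[:,:2].astype(np.float32)*1000); print(n,"scanner",k.sum(),r,p[:,2].mean())
    c=p[:,:2].mean(0);u=np.linalg.svd(p[:,:2]-c,full_matrices=False)[2][0];print(c,u,np.percentile((p[:,:2]-c)@u,[1,99]))
    # jug board wood
    k=box(.53,.76,.0,.18,.007,.017); p=w[k]; r=cv2.minAreaRect(p[:,:2].astype(np.float32)*1000);print(n,"jugboard",k.sum(),r)
    k=box(.53,.66,.05,.14,.022,.06); p=w[k]
    if len(p)>20:
        c=p.mean(0);N=np.linalg.svd(p-c,full_matrices=False)[2][2];print(n,"ticket",len(p),c,N*np.sign(N[2]))
p=cv2.imread("pics/top0.png")
cv2.imwrite("pics/c1.png",np.hstack([cv2.resize(p[140:260,180:270],(400,533),interpolation=2),cv2.resize(p[190:310,400:490],(400,533),interpolation=2)]))
E
```

```text
top jar 427 mean [0.5089 0.1138 0.091 ] circ 508.9 114.0 27.0
top A 447 mean [0.512  0.2946 0.095 ] circ 511.9 295.2 28.2
top B 450 mean [0.4316 0.4114 0.0949] circ 431.5 411.3 27.3
top C 448 mean [0.4139 0.3127 0.0949] circ 413.8 312.9 27.7
top disc 0 0
top scanner 1512 ((487.2122802734375, -413.986083984375), (59.7575798034668, 222.32275390625), 87.41192626953125) 0.08204285764481065
[ 0.49005265 -0.41473416] [-0.99870773  0.05082194] [-0.10175797  0.11161992]
top jugboard 1932 ((642.819580078125, 89.4908676147461), (177.017578125, 225.05731201171875), 89.99747467041016)
top ticket 508 [0.59760969 0.10522063 0.04127658] [-0.30153818 -0.01371487  0.95335546]
scene jar 162 mean [0.5106 0.1126 0.0888] circ 511.1 112.4 26.6
scene A 153 mean [0.5124 0.2951 0.0926] circ 510.9 298.9 31.3
scene B 116 mean [0.4323 0.4107 0.0918] circ 430.5 410.8 28.1
scene C 134 mean [0.4149 0.3131 0.0924] circ 413.3 314.8 28.4
scene disc 3 [0.52968376 0.39971013 0.00446277]
scene scanner 1020 ((487.25848388671875, -420.3084716796875), (51.961036682128906, 221.99835205078125), 89.66703796386719) 0.08086855466389373
[ 0.4979687  -0.41756698] [ 0.9983022 -0.058247 ] [-0.1168309   0.09363584]
scene jugboard 924 ((637.7266845703125, 105.54424285888672), (142.36111450195312, 209.2058868408203), 81.97692108154297)
scene ticket 272 [0.59261395 0.10091012 0.03779768] [0.01131666 0.05512343 0.99841541]
```

View pics/c1.png

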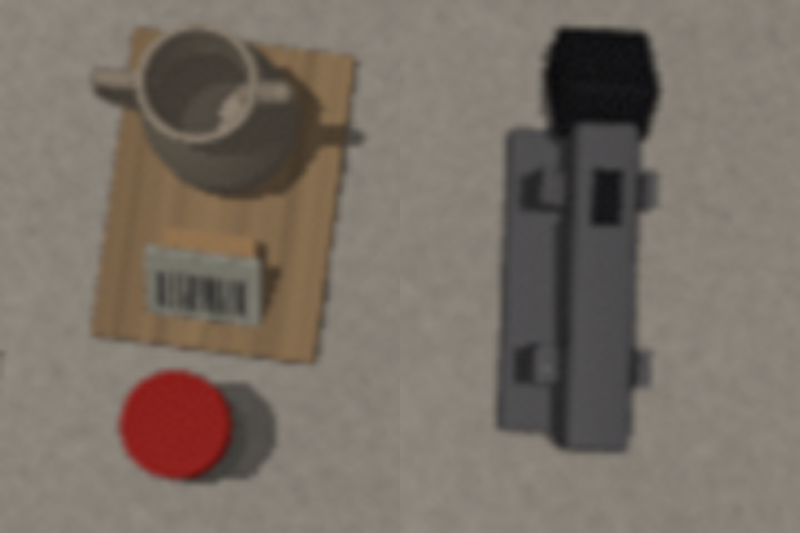

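The crop confirms both. The red-lidded jar stands at top pixel (219,236), directly in front of the jug's ticket (226,204). The grey scanner lies across its rest with the black head up, towards +x.

```bash
python3 - <<'E'
from h import *
f=np.load("top0.npz");pic=f["pic"].astype(int);w=f["w"];x,y,z=[w[...,i] for i in range(3)]
g=pic.mean(-1); v,u=np.mgrid[0:480,0:640]
m=manip.camera_model("top");K=np.array(m["camera_matrix"]);D=np.array(m["dist"]);P=np.array(m["pose"])
def ray(uv,h):
    a=cv2.undistortPoints(np.array([[uv]],float),K,D)[0,0];d=P[:3,:3]@[a[0],-a[1],-1];return P[:3,3]+d*(h-P[2,3])/d[2]
# disc
k=(u>95)&(u<125)&(v>215)&(v<245)&(pic[...,2]>100)&(pic.max(-1)-pic.min(-1)<35)
print("disc",k.sum(),u[k].mean(),v[k].mean(),ray((u[k].mean(),v[k].mean()),.005))
# ticket corners
q=np.array([[145,248],[262,258],[258,325],[148,312]])/4.444+[180,140]
print("ticket",ray(q.mean(0),.038)); top=[ray(a,.038+.023*np.cos(np.radians(40))) for a in q[:2]];bot=[ray(a,.038-.023*np.cos(np.radians(40))) for a in q[2:]]
print(top,bot)
k=(u>205)&(u<245)&(v>190)&(v<220)&(pic.max(-1)-pic.min(-1)<22)&(z>.02)&(z<.06);print("white",k.sum(),u[k].mean(),v[k].mean(),w[k].mean(0))
# board: wood mask
k=(u>195)&(u<268)&(v>135)&(v<228)&(pic[...,0]-pic[...,2]>28)&(z<.025)
r=cv2.minAreaRect(np.stack([u[k],v[k]],1).astype(np.float32));b=cv2.boxPoints(r);B=np.array([ray(a,.012) for a in b]);print("board",r,B[:,:2].round(4).tolist(),B.mean(0))
# scanner handle
k=(z>.0765)&(z<.086)&(y<-.35)&(y>-.48)&(x>.38)&(x<.56)&(g>45)
p=w[k];r=cv2.minAreaRect(p[:,:2].astype(np.float32)*1000);print("handle",k.sum(),r,p.mean(0))
k&=(x<.53); px=np.polyfit(x[k],y[k],1);print(px, "y@.48",np.polyval(px,.48),"z",np.median(z[k]))
for a in (.42,.44,.46,.5):
    kk=k&(abs(x-a)<.003);print(a,y[kk].min(),y[kk].max())
E
```

```text
disc 345 109.21739130434783 229.61449275362318 [0.52993085 0.39384277 0.005     ]
ticket [0.58753516 0.10587169 0.038     ]
[array([0.60560795, 0.13449876, 0.05561902]), array([0.60012122, 0.07197725, 0.05561902])] [array([0.56808482, 0.07831731, 0.02038098]), array([0.57541503, 0.13859533, 0.02038098])]
white 358 225.1927374301676 203.8268156424581 [0.58822026 0.10674314 0.04092618]
board ((229.0501708984375, 188.88624572753906), (50.965755462646484, 80.99183654785156), 7.853313446044922) [[0.5387, 0.1764], [0.7382, 0.1507], [0.721, 0.026], [0.5211, 0.053]] [0.62975717 0.1014932  0.012     ]
handle 879 ((470.7060241699219, -414.83099365234375), (41.044578552246094, 182.1979217529297), 84.04935455322266) [ 0.46047609 -0.4136498   0.08169535]
[-0.05825871 -0.38672325] y@.48 -0.41468743376901807 z 0.08180718594552072
0.42 -0.4273561252621598 -0.3945433248879684
0.44 -0.43046828339312515 -0.39623172756461744
0.46 -0.4300241881290705 -0.39765469817706395
0.5 -0.43054972637196426 -0.40070679815443544
```

```bash
cat > d.py <<'E'
import sys
from h import *
# usage: d.py x y z yaw  -> shift in tool axes (cm) and tool-z turn to get there
t=np.array(sys.argv[1:4],float); s=manip.observe(); r=R.from_euler("xyz",s["tcp_rot"])
print(s["time_s"],np.round(s["ee_pos"],4),np.round(s["tcp_rot"],3),"w",round(s["width"],4),"F",np.round(s["wrist_force"],1),"shift cm",(r.inv().apply(t-s["ee_pos"])*100).round(2))
if len(sys.argv)>4: print("turn",(r.inv()*R.from_euler("xyz",[np.pi,0,float(sys.argv[4])])).as_rotvec().round(3))
E
python3 -m creep '[[[-3.86,-3.41,0],[0,0,0]],[[-3.86,-3.41,0],[0,0,0]],[[-3.86,-3.41,0],[0,0,0]],[[-3.86,-3.41,0],[0,0,0]]]' 1
python3 -m creep '[[[-3.86,-3.41,0],[0,0,0]],[[-3.86,-3.41,0],[0,0,0]],[[-3.86,-3.41,0],[0,0,0]],[[-3.86,-3.41,0],[0,0,0]]]'
python3 -m creep '[[[-3.86,-3.41,0],[0,0,0]],[[-3.86,-3.41,0],[0,0,0]],[[-3.86,-3.41,0],[0,0,0]],[[-3,-3,0],[0,0,0]],[[0,0,0],[0,0,0]]]'
python3 d.py .509 .1135 .06 3.02
```

```text
time_s: 1.8
ee_pos: [0.2829, 0.4548, 0.2269]
tcp_rot: [3.141, 0.0, 2.88]
wrist_force: [0.4, 0.2, -1.0]
width: 0.0916
gripper_force: 0.0
time_s: 2.3
ee_pos: [0.3968, 0.2831, 0.2271]
tcp_rot: [3.141, 0.001, 2.88]
wrist_force: [0.1, 0.2, -0.4]
width: 0.0915
gripper_force: 0.0
time_s: 2.92
ee_pos: [0.5042, 0.1148, 0.2268]
tcp_rot: [-3.141, 0.001, 2.873]
wrist_force: [-0.3, 0.6, -0.3]
width: 0.0919
gripper_force: 0.0
2.925 [0.5042 0.1148 0.2268] [-3.141e+00  1.000e-03  2.873e+00] w 0.0919 F [-0.3  0.6 -0.3] shift cm [-0.48  0.02 16.68]
turn [-0.001  0.001 -0.147]
```

```bash

python3 -m creep '[[[-0.25,0,4],[0,0,0]],[[-0.23,0,4],[0,0,0]],[[0,0,3],[0,0,0]],[[0,0,0],[0,0,0]]]'
python3 d.py .509 .1135 .06
python3 - <<'E'
from h import *
print(manip.find_in("top","jar")[:2] if cloud("top") else 0)
E
```

```text
time_s: 3.42
ee_pos: [0.5045, 0.1184, 0.1147]
tcp_rot: [-3.14, -0.005, 2.882]
wrist_force: [-0.5, -0.2, 0.1]
width: 0.0913
gripper_force: 0.0
3.425 [0.5045 0.1184 0.1147] [-3.14  -0.005  2.882] w 0.0913 F [-0.5 -0.2  0.1] shift cm [-0.59 -0.35  5.47]
[{'centre': [0.4306, 0.4062, 0.0928], 'score': 0.88}, {'centre': [0.4119, 0.3066, 0.0929], 'score': 0.87}]
```

```bash

python3 -m creep '[[[-0.6,-0.35,0],[0,0,0]],[[0,0,2],[0,0,0]],[[0,0,2],[0,0,0]],[[0,0,1.45],[0,0,0]],[[0,0,0],[0,0,0]]]'
python3 d.py .509 .1135 .06
```

```text
time_s: 4.15
ee_pos: [0.5118, 0.1125, 0.0619]
tcp_rot: [-3.141, -0.001, 2.88]
wrist_force: [-0.3, -0.1, 0.6]
width: 0.092
gripper_force: 0.0
4.15 [0.5118 0.1125 0.0619] [-3.141e+00 -1.000e-03  2.880e+00] w 0.092 F [-0.3 -0.1  0.6] shift cm [0.3  0.03 0.19]
```

```bash

python3 -m creep '[[[0.25,0,0.15],[0,0,0]],[[0,0,0],[0,0,0]],[[0,0,0],[0,0,0]],[[0,0,0],[0,0,0]],[[0,0,0],[0,0,0]]]' 0.5
python3 -m creep '[[[0,0,-1.5],[0,0,0]],[[0,0,-2],[0,0,0]],[[0,0,-3],[0,0,0]],[[0,0,-3],[0,0,0]],[[0,0,0],[0,0,0]]]'
python3 d.py .530 .394 .17 2.15;python3 d.py .530 .394 .17 -2.56
```

```text
time_s: 4.78
ee_pos: [0.5101, 0.1139, 0.0611]
tcp_rot: [3.141, 0.001, 2.88]
wrist_force: [-0.0, 2.4, 2.7]
width: 0.0572
gripper_force: 30.0
time_s: 5.4
ee_pos: [0.5113, 0.1136, 0.1583]
tcp_rot: [3.139, 0.004, 2.879]
wrist_force: [0.2, 0.0, -3.1]
width: 0.0575
gripper_force: 30.0
5.4 [0.5113 0.1136 0.1583] [3.139 0.004 2.879] w 0.0575 F [ 0.2  0.  -3.1] shift cm [ 5.45 27.57 -1.14]
turn [0.004 0.003 0.729]
5.4 [0.5113 0.1136 0.1583] [3.139 0.004 2.879] w 0.0575 F [ 0.2  0.  -3.1] shift cm [ 5.45 27.57 -1.14]
turn [ 0.     0.005 -0.844]
```

```bash

python3 -m creep '[[[0,0,-3],[0,0,0]],[[0,0,-2],[0,0,0]],[[0.68,3.45,0],[0,0,0]],[[0.68,3.45,0],[0,0,0]],[[0.68,3.45,0],[0,0,0]]]'
python3 -m creep '[[[0.68,3.45,0],[0,0,0]],[[0.68,3.45,0],[0,0,0]],[[0.68,3.45,0],[0,0,0]],[[0.68,3.45,0],[0,0,0]],[[0.68,3.45,0],[0,0,0]]]'
python3 -m creep '[[[0,0,0],[0,0,0.18]],[[0,0,0],[0,0,0.18]],[[0,0,0],[0,0,0.18]],[[0,0,0],[0,0,0.18]],[[0,0,0],[0,0,0]]]'
python3 d.py .530 .394 .065 2.15
python3 - <<'E'
from h import *
pic,w=cloud("top");cv2.imwrite("pics/t2.png",pic[...,::-1])
E
```

```text
time_s: 6.02
ee_pos: [0.5157, 0.2188, 0.2042]
tcp_rot: [-3.14, -0.002, 2.879]
wrist_force: [-0.2, -0.5, -3.1]
width: 0.0574
gripper_force: 30.0
time_s: 6.65
ee_pos: [0.5276, 0.3942, 0.2035]
tcp_rot: [-3.139, -0.002, 2.88]
wrist_force: [0.1, 0.3, -2.6]
width: 0.0571
gripper_force: 30.0
time_s: 7.28
ee_pos: [0.5276, 0.3933, 0.2039]
tcp_rot: [-3.139, 0.001, 2.161]
wrist_force: [-0.1, 0.4, -3.4]
width: 0.0576
gripper_force: 30.0
7.275 [0.5276 0.3933 0.2039] [-3.139e+00  1.000e-03  2.161e+00] w 0.0576 F [-0.1  0.4 -3.4] shift cm [-0.07  0.28 13.89]
turn [-0.003  0.001  0.011]
```

View pics/t2.png

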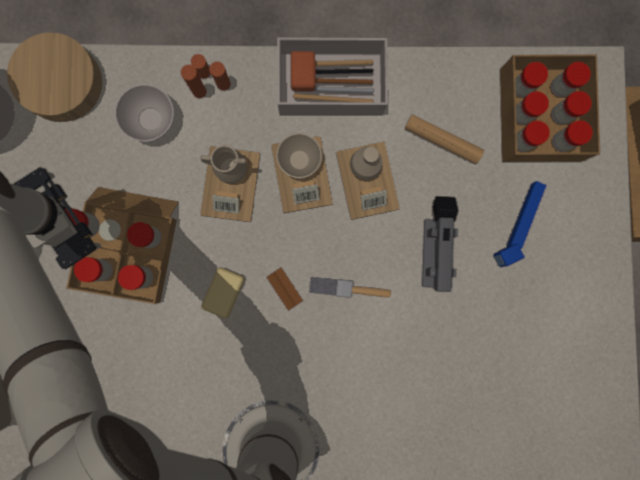

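The gripper with the jar is at (60,215), shifted outwards by parallax because it is high. The ticket at (227,204) is now clear. Next I lower the jar.

```bash

python3 -m creep '[[[0,0.25,3],[0,0,0]],[[0,0,3],[0,0,0]],[[0,0,3],[0,0,0]],[[0,0,2],[0,0,0]],[[0,0,0],[0,0,0]]]'
python3 d.py .530 .394 .065 2.15
```

```text
time_s: 7.95
ee_pos: [0.5292, 0.3943, 0.0935]
tcp_rot: [-3.137, 0.0, 2.161]
wrist_force: [-0.6, -0.8, -2.3]
width: 0.0573
gripper_force: 30.0
7.95 [0.5292 0.3943 0.0935] [-3.137  0.     2.161] w 0.0573 F [-0.6 -0.8 -2.3] shift cm [-0.07  0.06  2.85]
turn [-0.004  0.     0.011]
```

```bash

python3 -m creep '[[[0,0,1.2],[0,0,0]],[[0,0,0.8],[0,0,0]],[[0,0,0.4],[0,0,0]],[[0,0,0.2],[0,0,0]],[[0,0,0],[0,0,0]]]'
python3 -m creep '[[[0,0,0.1],[0,0,0]],[[0,0,0],[0,0,0]],[[0,0,0],[0,0,0]]]'
python3 d.py .530 .394 .065 2.15
```

```text
time_s: 8.57
ee_pos: [0.5306, 0.3956, 0.0698]
tcp_rot: [3.141, -0.0, 2.16]
wrist_force: [0.1, -0.1, -3.8]
width: 0.0572
gripper_force: 30.0
time_s: 8.95
ee_pos: [0.5306, 0.3955, 0.0688]
tcp_rot: [3.141, -0.0, 2.16]
wrist_force: [0.7, -0.3, -2.8]
width: 0.0573
gripper_force: 30.0
8.95 [0.5306 0.3955 0.0688] [ 3.141 -0.     2.16 ] w 0.0573 F [ 0.7 -0.3 -2.8] shift cm [-0.09 -0.13  0.38]
turn [ 0.   -0.    0.01]
```

```bash

python3 -m creep '[[[0,0,0.2],[0,0,0]],[[0,0,0.1],[0,0,0]],[[0,0,0.05],[0,0,0]],[[0,0,0],[0,0,0]]]'
python3 d.py .530 .394 .065 2.15
```

```text
time_s: 9.45
ee_pos: [0.5304, 0.3954, 0.0652]
tcp_rot: [-3.141, -0.0, 2.16]
wrist_force: [0.1, -0.6, -1.9]
width: 0.0574
gripper_force: 30.0
9.45 [0.5304 0.3954 0.0652] [-3.141 -0.     2.16 ] w 0.0574 F [ 0.1 -0.6 -1.9] shift cm [-0.09 -0.11  0.02]
turn [-0.   -0.    0.01]
```

```bash

python3 -m creep '[[[0,0,0.05],[0,0,0]],[[0,0,0],[0,0,0]]]'
python3 -m creep '[[[0,0,0],[0,0,0]],[[0,0,0],[0,0,0]],[[0,0,0],[0,0,0]],[[0,0,0],[0,0,0]]]' 0.8
python3 -m creep '[[[0,0,-3],[0,0,0]],[[0,0,-4],[0,0,0]],[[0,0,-4],[0,0,0]],[[0,0,-4],[0,0,0]],[[0,0,0],[0,0,0]]]'
python3 d.py .46 -.41 .21 3.087
python3 - <<'E'
from h import *
pic,w=cloud("scene");cv2.imwrite("pics/s3.png",cv2.resize(pic[110:230,330:470,::-1],(700,600),interpolation=2))
k=(pic[...,0]>120)&(pic[...,1]<60)&(abs(w[...,0]-.53)<.045)&(abs(w[...,1]-.394)<.045)
p=w[k];print(k.sum(),p.mean(0),p.max(0),p.min(0))
E
```

```text
time_s: 9.7
ee_pos: [0.5304, 0.3955, 0.0652]
tcp_rot: [-3.141, -0.0, 2.16]
wrist_force: [-1.1, -0.4, 1.5]
width: 0.0576
gripper_force: 30.0
time_s: 10.2
ee_pos: [0.5307, 0.3955, 0.0647]
tcp_rot: [3.141, -0.0, 2.16]
wrist_force: [0.1, -0.5, 0.2]
width: 0.0735
gripper_force: 0.0
time_s: 10.82
ee_pos: [0.5327, 0.3972, 0.2193]
tcp_rot: [3.134, -0.001, 2.16]
wrist_force: [-0.3, 0.3, -0.4]
width: 0.0735
gripper_force: 0.0
10.825 [0.5327 0.3972 0.2193] [ 3.134e+00 -1.000e-03  2.160e+00] w 0.0735 F [-0.3  0.3 -0.4] shift cm [-63.08 -50.89   0.48]
turn [ 0.008  0.003 -0.927]
57 [0.52342271 0.40332386 0.09250563] [0.54895184 0.41942723 0.09839386] [0.50357276 0.38356972 0.08488732]
```

View pics/s3.png

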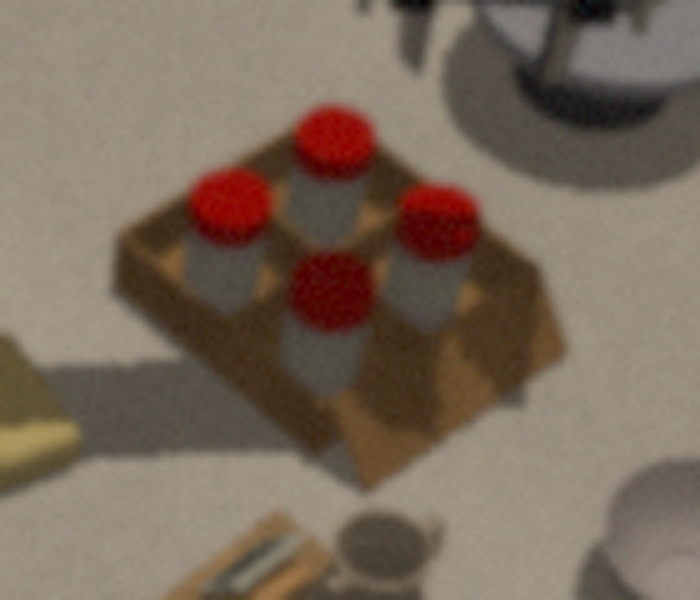

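The scene crop shows four red lids upright in the four cells. The new one is at (438,220), and the ticket is now in view. On to the scanner.

```bash

python3 -m creep '[[[0,0,0],[0,0,-0.185]],[[0,0,0],[0,0,-0.185]],[[0,0,0],[0,0,-0.185]],[[0,0,0],[0,0,-0.185]],[[0,0,0],[0,0,-0.185]]]' 1
python3 - <<'E'
from h import *
m=manip.camera_model("top");K=np.array(m["camera_matrix"]);D=np.array(m["dist"]);P=np.array(m["pose"])
def ray(uv,h):
    a=cv2.undistortPoints(np.array([[uv]],float),K,D)[0,0];d=P[:3,:3]@[a[0],-a[1],-1];return P[:3,3]+d*(h-P[2,3])/d[2]
for c,h in (((597,450),.081),((605,125),.081),((605,30),.08),((530,432),.012),((540,130),.012)): print(c,ray((400+(c[0]-400)/4.444,190+c[1]/4.444),h).round(4))
E
python3 d.py .488 -.415 .21 3.085
```

```text
time_s: 11.5
ee_pos: [0.5296, 0.3947, 0.2126]
tcp_rot: [-3.14, -0.003, 3.091]
wrist_force: [0.3, -0.5, 0.7]
width: 0.0919
gripper_force: 0.0
(597, 450) [ 0.376  -0.4102  0.081 ]
(605, 125) [ 0.5476 -0.418   0.081 ]
(605, 30) [ 0.5985 -0.4193  0.08  ]
(530, 432) [ 0.3843 -0.3906  0.012 ]
(540, 130) [ 0.5524 -0.3995  0.012 ]
11.5 [0.5296 0.3947 0.2126] [-3.140e+00 -3.000e-03  3.091e+00] w 0.0919 F [ 0.3 -0.5  0.7] shift cm [ 7.000e-02 -8.108e+01  4.200e-01]
turn [-0.002 -0.003  0.006]
```

```bash

python3 -m creep '[[[0,-5.4,0],[0,0,0]],[[0,-5.4,0],[0,0,0]],[[0,-5.4,0],[0,0,0]],[[0,-5.4,0],[0,0,0]],[[0,-5.4,0],[0,0,0]]]'
python3 -m creep '[[[0,-5.4,0],[0,0,0]],[[0,-5.4,0],[0,0,0]],[[0,-5.4,0],[0,0,0]],[[0,-5.4,0],[0,0,0]],[[0,-5.4,0],[0,0,0]]]'
python3 -m creep '[[[0,-5.4,0],[0,0,0]],[[0,-5.4,0],[0,0,0]],[[0,-5.4,0],[0,0,0]],[[0,-5.4,0],[0,0,0]],[[0,-5.4,0],[0,0,0]]]'
python3 -m creep '[[[0,0,0],[0,0,0]]]'
python3 d.py .4825 -.4148 .062 3.085
```

```text
time_s: 12.12
ee_pos: [0.5139, 0.1238, 0.2132]
tcp_rot: [-3.141, -0.002, 3.085]
wrist_force: [1.1, -0.9, 0.6]
width: 0.0917
gripper_force: 0.0
time_s: 12.75
ee_pos: [0.4986, -0.1451, 0.2133]
tcp_rot: [3.141, -0.002, 3.085]
wrist_force: [1.2, 0.3, 0.3]
width: 0.0919
gripper_force: 0.0
time_s: 13.38
ee_pos: [0.4836, -0.4143, 0.2128]
tcp_rot: [3.14, -0.002, 3.085]
wrist_force: [0.8, -0.1, 0.2]
width: 0.0918
gripper_force: 0.0
time_s: 13.5
ee_pos: [0.4808, -0.4187, 0.2125]
tcp_rot: [-3.14, -0.004, 3.077]
wrist_force: [-0.9, 0.8, 0.3]
width: 0.0919
gripper_force: 0.0
13.5 [ 0.4808 -0.4187  0.2125] [-3.14  -0.004  3.077] w 0.0919 F [-0.9  0.8  0.3] shift cm [-0.2   0.42 15.05]
turn [-0.002 -0.004 -0.008]
```

```bash

python3 -m creep '[[[-0.2,0.4,4],[0,0,0]],[[0,0,4],[0,0,0]],[[0,0,3],[0,0,0]],[[0,0,0],[0,0,0]],[[0,0,0],[0,0,0]]]'
python3 d.py .4825 -.4148 .048 3.085
```

```text
time_s: 14.12
ee_pos: [0.4873, -0.4091, 0.1052]
tcp_rot: [-3.142, 0.0, 3.085]
wrist_force: [0.4, -0.7, 0.7]
width: 0.0915
gripper_force: 0.0
14.125 [ 0.4873 -0.4091  0.1052] [-3.142  0.     3.085] w 0.0915 F [ 0.4 -0.7  0.7] shift cm [ 0.45 -0.6   5.72]
turn [-0.  0.  0.]
```

```bash

python3 -m creep '[[[0.45,-0.6,0],[0,0,0]],[[0,0,2],[0,0,0]],[[0,0,2],[0,0,0]],[[0,0,1.5],[0,0,0]],[[0,0,0],[0,0,0]]]'
python3 d.py .4825 -.4148 .048 3.085
```

```text
time_s: 14.75
ee_pos: [0.4806, -0.4137, 0.0472]
tcp_rot: [3.139, -0.004, 3.085]
wrist_force: [-0.1, 0.1, -0.3]
width: 0.0913
gripper_force: 0.0
14.75 [ 0.4806 -0.4137  0.0472] [ 3.139 -0.004  3.085] w 0.0913 F [-0.1  0.1 -0.3] shift cm [-0.19 -0.1  -0.08]
turn [ 0.003 -0.004  0.   ]
```

```bash

python3 -m creep '[[[-0.2,-0.1,0],[0,0,0]],[[0,0,0],[0,0,0]],[[0,0,0],[0,0,0]],[[0,0,0],[0,0,0]],[[0,0,0],[0,0,0]]]' 0.2
python3 -m creep '[[[0,0,0],[0,0,0]],[[0,0,0],[0,0,0]],[[0,0,0],[0,0,0]]]'
python3 d.py .4825 -.4148 .048 3.085
python3 -m creep '[[[0,0,-1],[0,0,0]],[[0,0,-2],[0,0,0]],[[0,0,-3],[0,0,0]],[[0,0,-4],[0,0,0]],[[0,0,-4],[0,0,0]]]'
python3 -m creep '[[[0,0,0],[0,0,0]],[[0,0,0],[0,0,0]]]'
python3 d.py .4825 -.4148 .048 3.085
python3 - <<'E'
from h import *
p,w=cloud("scene");p2,w2=cloud("top")
cv2.imwrite("pics/s4.png",np.hstack([cv2.resize(p[220:370,160:310,::-1],(400,400)),cv2.resize(p2[170:320,380:530,::-1],(400,400))]))
E
```

```text
time_s: 15.38
ee_pos: [0.4839, -0.4163, 0.0499]
tcp_rot: [-3.141, 0.0, 3.085]
wrist_force: [0.9, 0.6, 1.1]
width: 0.0461
gripper_force: 0.0
time_s: 15.75
ee_pos: [0.484, -0.4158, 0.0498]
tcp_rot: [3.141, -0.0, 3.085]
wrist_force: [-1.0, 2.0, 2.4]
width: 0.0337
gripper_force: 30.0
15.75 [ 0.484  -0.4158  0.0498] [ 3.141 -0.     3.085] w 0.0337 F [-1.   2.   2.4] shift cm [0.15 0.09 0.18]
turn [ 0.001 -0.    -0.   ]
time_s: 16.38
ee_pos: [0.4839, -0.4166, 0.1924]
tcp_rot: [-3.141, 0.001, 3.085]
wrist_force: [0.0, -0.5, -2.0]
width: 0.034
gripper_force: 30.0
time_s: 16.62
ee_pos: [0.4835, -0.4161, 0.1899]
tcp_rot: [-3.142, -0.0, 3.085]
wrist_force: [-0.7, -0.4, -1.7]
width: 0.034
gripper_force: 30.0
16.625 [ 0.4835 -0.4161  0.1899] [-3.142 -0.     3.085] w 0.034 F [-0.7 -0.4 -1.7] shift cm [ 0.11  0.12 14.19]
turn [-0. -0. -0.]
```

View pics/s4.png

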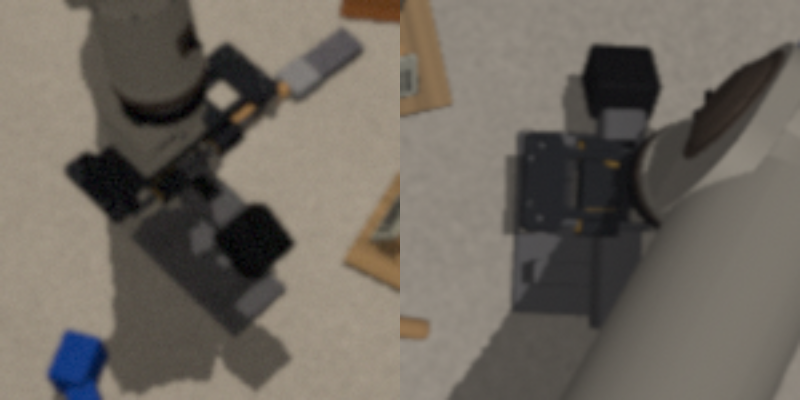

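The scanner is held level with its head forward: the handle lies along +x under the gripper, and the black head is at (620,80) in the right-hand crop.

```bash
python3 d.py .4017 .1285 .19 3.022
```

```text
16.725 [ 0.4829 -0.4155  0.1883] [ 3.140e+00 -2.000e-03  3.085e+00] w 0.0342 F [ 0.5  0.5 -3.7] shift cm [11.2  53.85 -0.06]
turn [ 0.001 -0.002  0.063]
```

```bash

python3 -m creep '[[[0.4,2,0],[0,0,0]],[[0.8,4,0],[0,0,0]],[[0.8,4,0],[0,0,0]],[[0.8,4,0],[0,0,0]],[[0.8,4,0],[0,0,0]]]'
python3 -m creep '[[[0.8,4,0],[0,0,0]],[[0.8,4,0],[0,0,0]],[[0.8,4,0],[0,0,0]],[[0.8,4,0],[0,0,0]],[[0.8,4,0],[0,0,0]]]'
python3 -m creep '[[[0.8,4,0],[0,0,0]],[[0.8,4,0],[0,0,0]],[[1,4,0],[0,0,0]],[[0.8,2,0],[0,0,0.03]],[[0.8,1.8,0],[0,0,0.03]]]'
python3 -m creep '[[[0,0,0],[0,0,0]]]'
python3 d.py .4017 .1285 .108 3.022
```

```text
time_s: 17.35
ee_pos: [0.457, -0.2327, 0.1883]
tcp_rot: [3.141, -0.002, 3.085]
wrist_force: [0.5, -0.6, -1.8]
width: 0.0335
gripper_force: 30.0
time_s: 17.98
ee_pos: [0.4284, -0.0312, 0.1887]
tcp_rot: [3.142, -0.002, 3.085]
wrist_force: [0.8, -0.0, -1.5]
width: 0.0341
gripper_force: 30.0
time_s: 18.6
ee_pos: [0.3958, 0.1285, 0.1887]
tcp_rot: [-3.141, -0.002, 3.025]
wrist_force: [0.5, -0.5, -2.2]
width: 0.0338
gripper_force: 30.0
time_s: 18.73
ee_pos: [0.396, 0.1288, 0.1889]
tcp_rot: [-3.141, -0.002, 3.028]
wrist_force: [-0.8, 0.5, -1.6]
width: 0.0339
gripper_force: 30.0
18.725 [0.396  0.1288 0.1889] [-3.141e+00 -2.000e-03  3.028e+00] w 0.0339 F [-0.8  0.5 -1.6] shift cm [-0.58  0.04  8.09]
turn [-0.    -0.002  0.006]
```

```bash

python3 -m creep '[[[-0.5,0,2],[0,0,0]],[[0,0,2.5],[0,0,0]],[[0,0,2.5],[0,0,0]],[[0,0,1],[0,0,0]],[[0,0,0],[0,0,0]]]'
python3 d.py .4017 .1285 .108 3.022
```

```text
time_s: 19.35
ee_pos: [0.4017, 0.1265, 0.1091]
tcp_rot: [-3.141, -0.002, 3.024]
wrist_force: [-1.2, 0.8, -1.9]
width: 0.0343
gripper_force: 30.0
19.35 [0.4017 0.1265 0.1091] [-3.141e+00 -2.000e-03  3.024e+00] w 0.0343 F [-1.2  0.8 -1.9] shift cm [0.02 0.2  0.11]
turn [-0.001 -0.002  0.002]
```

```bash

python3 -m creep '[[[0,0.2,0.1],[0,0,0]],[[0,0,0],[0,0,0]],[[0,0,0],[0,0,0]],[[0,0,0],[0,0,0]],[[0,0,0],[0,0,0]]]'
python3 -m creep '[[[0,0,0],[0,0,0]],[[0,0,0],[0,0,0]],[[0,0,0],[0,0,0]],[[0,0,0],[0,0,0]],[[0,0,0],[0,0,0]]]'
python3 d.py .4017 .1285 .108 3.022
python3 - <<'E'
from h import *
p,w=cloud("scene");p2,w2=cloud("top")
def mk(n,p,x0,y0):
    q=p.copy()
    for X,c in (((.5875,.106,.038),(255,0,0)),((.5114,.1152,.1023),(0,255,0))):
        a=pix(n,X)[0];q[a[1],a[0]]=c
    return cv2.resize(q[y0:y0+100,x0:x0+100,::-1],(400,400),interpolation=0)
cv2.imwrite("pics/s5.png",np.hstack([mk("scene",p,320,170),mk("top",p2,180,150)]))
# black head top, seen from above
for ww,pp in((w2,p2),(w,p)):
    k=(pp.max(-1)<45)&(abs(ww[...,0]-.5)<.07)&(abs(ww[...,1]-.115)<.06)&(ww[...,2]>.08)&(ww[...,2]<.16)
    q=ww[k];print(len(q),np.percentile(q,[2,50,98],axis=0).round(4).tolist())
E
```

```text
time_s: 19.98
ee_pos: [0.4024, 0.1292, 0.1088]
tcp_rot: [3.142, 0.0, 3.025]
wrist_force: [-0.5, -1.0, -2.4]
width: 0.0336
gripper_force: 30.0
time_s: 20.6
ee_pos: [0.4024, 0.1292, 0.1087]
tcp_rot: [-3.142, -0.0, 3.025]
wrist_force: [-0.4, -1.3, -2.1]
width: 0.0339
gripper_force: 30.0
20.6 [0.4024 0.1292 0.1087] [-3.142 -0.     3.025] w 0.0339 F [-0.4 -1.3 -2.1] shift cm [ 0.06 -0.08  0.07]
turn [-0.    -0.     0.003]
564 [[0.4386, 0.0915, 0.1199], [0.4893, 0.1137, 0.1395], [0.5176, 0.1392, 0.1524]]
327 [[0.433, 0.0882, 0.1128], [0.4937, 0.1065, 0.1347], [0.5187, 0.1371, 0.1496]]
```

View pics/s5.png

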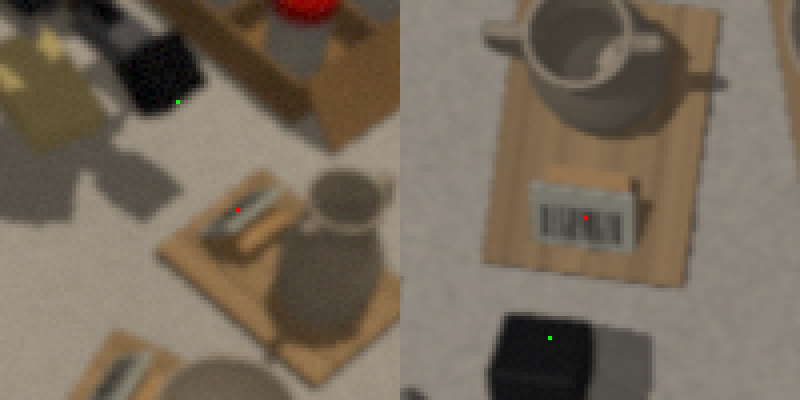

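The red dot (ticket middle) lies on the printed bars, and the green dot (planned lens point) lies on the head's front face, straight ahead of the ticket. I'll hold a little longer, then go back.

```bash

python3 -m creep '[[[0,0,0],[0,0,0]],[[0,0,0],[0,0,0]],[[0,0,0],[0,0,0]],[[0,0,0],[0,0,0]],[[0,0,0],[0,0,0]]]'
python3 -m creep '[[[0,0,0],[0,0,0]],[[0,0,-2],[0,0,0]],[[0,0,-3],[0,0,0]],[[0,0,-3],[0,0,-0.03]],[[0,0,0],[0,0,-0.03]]]'
python3 d.py .484 -.4158 .19 3.085
```

```text
time_s: 21.32
ee_pos: [0.4024, 0.1292, 0.1087]
tcp_rot: [3.142, 0.0, 3.025]
wrist_force: [0.1, -0.5, -1.7]
width: 0.0341
gripper_force: 30.0
time_s: 21.95
ee_pos: [0.4042, 0.1298, 0.1907]
tcp_rot: [3.14, 0.005, 3.086]
wrist_force: [0.6, 0.3, -2.4]
width: 0.0336
gripper_force: 30.0
21.95 [0.4042 0.1298 0.1907] [3.14  0.005 3.086] w 0.0336 F [ 0.6  0.3 -2.4] shift cm [-1.101e+01 -5.403e+01  4.000e-02]
turn [0.001 0.005 0.001]
```

```bash

python3 -m creep '[[[-0.4,-2,0],[0,0,0]],[[-0.8,-4,0],[0,0,0]],[[-0.8,-4,0],[0,0,0]],[[-0.8,-4,0],[0,0,0]],[[-0.8,-4,0],[0,0,0]]]'
python3 -m creep '[[[-0.8,-4,0],[0,0,0]],[[-0.8,-4,0],[0,0,0]],[[-0.8,-4,0],[0,0,0]],[[-0.8,-4,0],[0,0,0]],[[-0.8,-4,0],[0,0,0]]]'
python3 -m creep '[[[-0.8,-4,0],[0,0,0]],[[-0.8,-4,0],[0,0,0]],[[-0.8,-4,0],[0,0,0]],[[-0.8,-3,0],[0,0,0]],[[-0.6,-1,0],[0,0,0]]]'
python3 -m creep '[[[0,0,0],[0,0,0]]]'
python3 d.py .484 -.4158 .1 3.085
```

```text
time_s: 22.58
ee_pos: [0.4273, -0.0538, 0.1875]
tcp_rot: [-3.141, -0.002, 3.085]
wrist_force: [1.3, 0.4, -2.9]
width: 0.0342
gripper_force: 30.0
time_s: 23.2
ee_pos: [0.456, -0.2554, 0.1871]
tcp_rot: [3.141, -0.002, 3.085]
wrist_force: [0.3, 0.1, -2.7]
width: 0.0337
gripper_force: 30.0
time_s: 23.82
ee_pos: [0.4841, -0.4182, 0.1866]
tcp_rot: [3.141, -0.003, 3.082]
wrist_force: [0.8, 0.2, -2.4]
width: 0.0338
gripper_force: 30.0
time_s: 23.95
ee_pos: [0.4854, -0.4156, 0.1872]
tcp_rot: [3.14, -0.002, 3.085]
wrist_force: [0.8, 0.5, -1.7]
width: 0.0339
gripper_force: 30.0
23.95 [ 0.4854 -0.4156  0.1872] [ 3.140e+00 -2.000e-03  3.085e+00] w 0.0339 F [ 0.8  0.5 -1.7] shift cm [ 0.12 -0.04  8.72]
turn [ 0.002 -0.002 -0.   ]
```

```bash

python3 -m creep '[[[0.1,0,3],[0,0,0]],[[0,0,3],[0,0,0]],[[0,0,2.5],[0,0,0]],[[0,0,0],[0,0,0]],[[0,0,0],[0,0,0]]]'
python3 d.py .484 -.4158 .06 3.085
```

```text
time_s: 24.58
ee_pos: [0.4853, -0.4156, 0.1046]
tcp_rot: [-3.141, 0.001, 3.086]
wrist_force: [0.3, 0.3, -1.9]
width: 0.0338
gripper_force: 30.0
24.575 [ 0.4853 -0.4156  0.1046] [-3.141e+00  1.000e-03  3.086e+00] w 0.0338 F [ 0.3  0.3 -1.9] shift cm [ 0.14 -0.03  4.46]
turn [-0.     0.001  0.001]
```

```bash

python3 -m creep '[[[0.1,0,1.2],[0,0,0]],[[0,0,1.2],[0,0,0]],[[0,0,0.8],[0,0,0]],[[0,0,0.5],[0,0,0]],[[0,0,0],[0,0,0]]]'
python3 d.py .484 -.4158 .05 3.085
```

```text
time_s: 25.2
ee_pos: [0.4833, -0.416, 0.0661]
tcp_rot: [3.141, -0.001, 3.085]
wrist_force: [0.8, -0.2, -1.3]
width: 0.034
gripper_force: 30.0
25.2 [ 0.4833 -0.416   0.0661] [ 3.141e+00 -1.000e-03  3.085e+00] w 0.034 F [ 0.8 -0.2 -1.3] shift cm [-0.07  0.02  1.61]
turn [ 0.001 -0.001 -0.   ]
```

```bash

python3 -m creep '[[[0,0,0.6],[0,0,0]],[[0,0,0.4],[0,0,0]],[[0,0,0.3],[0,0,0]],[[0,0,0.15],[0,0,0]],[[0,0,0],[0,0,0]]]'
python3 d.py .484 -.4158 .0495 3.085
```

```text
time_s: 25.82
ee_pos: [0.4835, -0.4162, 0.0521]
tcp_rot: [3.142, -0.0, 3.085]
wrist_force: [-0.4, -0.5, -2.1]
width: 0.0338
gripper_force: 30.0
25.825 [ 0.4835 -0.4162  0.0521] [ 3.142 -0.     3.085] w 0.0338 F [-0.4 -0.5 -2.1] shift cm [-0.04  0.04  0.26]
turn [ 0. -0. -0.]
```

```bash

python3 -m creep '[[[0,0,0.15],[0,0,0]],[[0,0,0.1],[0,0,0]],[[0,0,0],[0,0,0]],[[0,0,0],[0,0,0]]]'
python3 d.py .484 -.4158 .0495 3.085
```

```text
time_s: 26.32
ee_pos: [0.4836, -0.4163, 0.0497]
tcp_rot: [-3.142, 0.0, 3.085]
wrist_force: [-0.1, 0.2, -2.0]
width: 0.0342
gripper_force: 30.0
26.325 [ 0.4836 -0.4163  0.0497] [-3.142  0.     3.085] w 0.0342 F [-0.1  0.2 -2. ] shift cm [-0.03  0.05  0.02]
turn [-0.  0. -0.]
```

```bash

python3 -m creep '[[[0,0,0.05],[0,0,0]],[[0,0,0.03],[0,0,0]],[[0,0,0],[0,0,0]],[[0,0,0],[0,0,0]]]'
python3 -m creep '[[[0,0,0],[0,0,0]],[[0,0,0],[0,0,0]],[[0,0,0],[0,0,0]],[[0,0,0],[0,0,0]],[[0,0,0],[0,0,0]]]' 0.9
python3 -m creep '[[[0,0,-2],[0,0,0]],[[0,0,-4],[0,0,0]],[[0,0,-4],[0,0,0]],[[0,0,-4],[0,0,0]],[[0,0,-4],[0,0,0]]]'
python3 -m creep '[[[4,4,0],[0,0,0]],[[4,4,0],[0,0,0]],[[4,4,0],[0,0,0]],[[4,4,0],[0,0,0]],[[0,0,0],[0,0,0]]]'
python3 - <<'E'
from h import *
pic,w=cloud("top");cv2.imwrite("pics/t6.png",pic[...,::-1])
x,y,z=[w[...,i] for i in range(3)];g=pic.mean(-1)
k=(z>.0765)&(z<.086)&(y<-.35)&(y>-.48)&(x>.38)&(x<.56)&(g>45)
p=w[k];print(len(p),p.mean(0),np.polyfit(p[:,0],p[:,1],1))
print([np.round(r["centre"],3).tolist() for r in manip.find_in("top","jar")])
E
```

```text
time_s: 26.82
ee_pos: [0.4836, -0.4163, 0.0497]
tcp_rot: [-3.142, 0.0, 3.085]
wrist_force: [-2.1, 1.9, 5.2]
width: 0.0339
gripper_force: 30.0
time_s: 27.45
ee_pos: [0.4835, -0.4162, 0.0488]
tcp_rot: [3.141, -0.0, 3.085]
wrist_force: [-0.3, -0.5, 1.1]
width: 0.079
gripper_force: 0.0
time_s: 28.08
ee_pos: [0.4837, -0.4164, 0.2321]
tcp_rot: [-3.141, 0.002, 3.085]
wrist_force: [0.4, -0.1, 0.5]
width: 0.0827
gripper_force: 0.0
time_s: 28.7
ee_pos: [0.3299, -0.2445, 0.2296]
tcp_rot: [3.141, -0.001, 3.086]
wrist_force: [0.8, -1.2, 0.5]
width: 0.0826
gripper_force: 0.0
910 [ 0.46115759 -0.41587487  0.08164373] [-0.06536863 -0.38572963]
[[0.51, 0.284, 0.091], [0.41, 0.305, 0.093], [0.431, 0.402, 0.096], [0.527, 0.386, 0.092], [0.651, -0.232, 0.013]]
```

View pics/t6.png

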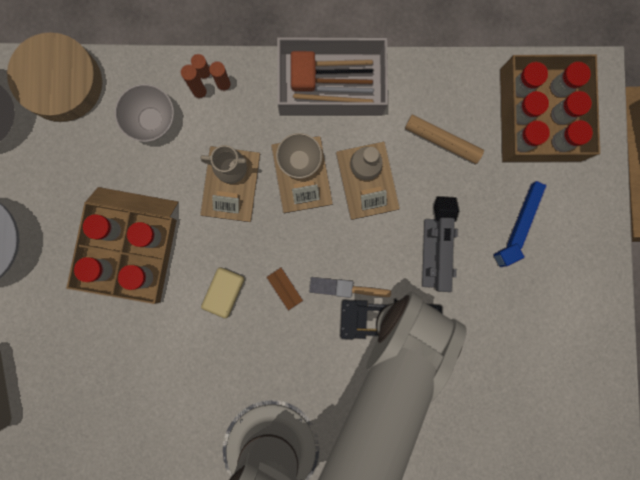

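The jar stands in the once-empty cell at (96,228). The scanner is back on its rest at (440,245), and its measured position is within 2 mm of where it started. Everything else is where it was, and the arm is clear.

```bash
python3 -c "from station import manip; print(manip.finish_job())"
```

```text
the job is handed in; nothing more can be done
None
```

The job is handed in: the jar stands upright in the carton's empty cell, the scanner was held still on the jug's ticket for over a second and is back on its rest, and nothing else looks moved; the judge's verdict was not shown.

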